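Fit the crank on the hand winch

TASK

Draw the crank out from under the low shelf (only its black grip can be reached there), leave it lying flat with its hub inside the yellow taped square and let go. Then take it by the orange bar over the hub, set the hub into the well on top of the winch and turn it until the hidden key drops into its slot and the flange sits fully home on the rim; let go and do not disturb the other things.

Things in the scene. Friction and masses are not known exactly. Their poses are not given: they have to be found in the camera images.
- crank: Crank, 0.4 kg, lies hub down, slides easily. Origin: centre of the hub's flat underside; z up, x along the arm. Going up: dark hub 48 diameter, 0 to 30; steel flange 68 diameter, 30 to 36; aluminium arm 22 wide, 36 to 44, x -38 to +128. Counterweight at x = -42, 36 diameter, to 55: it balances over the hub. Starts under the shelf, bar covered, grip axis 40 to 65 outside the board edge.
- crank_bar (a point): Orange bar on the arm over the hub: 20 wide in y (take it across that), 50 long in x, from 44 to 74 above the hub's underside. This point: on the hub axis, 62 above the underside; axes as the crank's.
- crank_grip (a point): Black upright round grip at the arm's end, 115 from the hub axis: diameter 26, from 44 to 92 above the hub's underside. This point: on its axis, 68 above the underside; axes as the crank's.
- crank_slot (a point): Centre of the straight slot in the hub's underside: 12.5 wide, along the crank's x axis across the whole hub, 15 deep. This point coincides with the crank's origin.
- winch: Hand winch, bolted down. Origin: on the bench under the well's axis. Base plate x -75 to +135, y +-80; green gearbox 116 x 116, 64 tall; steel drum behind it at x = +98, along y, top at 90; on the gearbox a round steel boss, 76 diameter, up to 100.
- winch_rim (a point): Centre of the boss's rim, 100 above the bench; axes as the winch's. A round well 51 wide, 31 deep goes down from here, with a 4 mm lead-in at its mouth. Seated: the crank's flange lies on the rim, the hub's underside 30 below it.
- key_top (a point): On the well's axis, level with the top of the hidden drive key, 18 below the rim; axes as the winch's, NOT the key's. The key is a fixed black blade 30 long, 8 thick, its length within 0.65 rad either way of the winch's y axis. Hub slot out of line: the hub rests on it, flange 12 proud, and turns freely. In line within 0.12 rad: it drops 12 by its own weight if held loosely.
- square_mid (a point): Centre of the square marked on the bench with yellow tape (flat, no height): 200 x 200 inside the tape, sides along this point's x and y.
- rack: Low fixed plywood shelf: board 300 (x) x 160 (y), from 86 to 96 above the bench, on four corner legs 14 x 18 (centred at x = +-143, y = +-70); open side to its +y, board edge at y = +80. Origin: on the bench under the board's centre.
- carton: Bystander: small brown cardboard box 110 x 70 x 75, stands on the low shelf. Origin: centre of its underside.
- tin: Bystander: small blue-banded tin, diameter 52, 55 tall, stands on the low shelf. Origin: centre of its underside.
- tape_roll: Bystander: green tape roll lying flat, outer diameter 90, 25 tall. Origin: centre of its underside.
- wrench: Bystander: steel wrench 170 long, lying along its x axis. Origin: under it, near mid length.
- screwdriver: Bystander: red-handled screwdriver 180 long, lying along its x axis. Origin: under it, near mid length.
- oil_bottle: Bystander: white bottle with red cap, diameter 52, 90 tall, standing. Origin: centre of its underside.
- pad_eye: Bystander: steel plate 50 x 50 with a small loop on top, 36 tall. Origin: centre of its underside.

How it is judged:
On the way, in this order (a step that is already met when the one before it is completed fails the run):
1. the crank lies flat on the bench with the centre of its hub inside the taped square, let go and at rest (x of crank in the frame of square_mid between -0.1 and 0.1 m and y of crank in the frame of square_mid between -0.1 and 0.1 m and height (world z) of crank below 0.006 m and angle between crank's own z axis and vertical below 0.08 rad and linear speed of crank below 0.02 m/s and angular speed of crank below 0.1 rad/s and contact force between the fingers and crank below 0.1 N), for 0.2 s.
2. the crank is held by the orange bar, its hub clear of the bench (height (world z) of crank above 0.03 m and distance between the grasp point and crank_bar below 0.035 m and contact force between the fingers and crank above 1 N), for 0.2 s.
At the end, for the whole second after the job is handed in: The crank sits fully home on the winch: hub centred on the well within 4 mm, its underside at least 27.5 mm below the rim (home is 30), upright within 0.06 rad, at rest and let go (horizontal distance between crank and winch_rim below 0.004 m and z of crank in the frame of winch_rim below -0.0275 m and angle between crank's own z axis and vertical below 0.06 rad and linear speed of crank below 0.02 m/s and angular speed of crank below 0.1 rad/s and contact force between the fingers and crank below 0.1 N); the robot touches nothing.
It fails at once if a bystander is moved by more than 40 mm (distance of any of carton, tin, tape_roll, wrench, screwdriver, oil_bottle, pad_eye from where it was at the start of the episode above 0.04 m).
It also fails if it takes over 58 s, if anything falls off the work surface, if the arm or the gripper's body presses on something with over 40 N, if the wrist force passes 120 N, or if a joint passes its speed limit or range.

ROBOT

A 7-joint arm with a two-finger parallel gripper is mounted at the origin on the work surface. World frame = base frame: x ahead of the robot, y to its left, z up, the work surface at z = 0. Lengths are in m, angles in rad, forces in N, time in s.
With the tool pointing down it reaches from about 0.425 to 0.95 m from the base axis. Payload 16.7 kg.
Tool frame: the origin (TCP) lies midway between the tips of the shut fingers; the grasp point (between the pads) lies 19 mm behind it (r.grip_depth is the x of the grasp point in the tool frame, in m); x points along the fingers, z is the direction in which the jaws open and shut, and the axes are right-handed (so a half turn about x gives the same grasp; the last joint's range is limited). The gripper opens to 94 mm and grips with 3 to 60 N. Pads are 16 mm wide; open, the fingers measure 119 mm over their backs; the gripper's body (75 mm by 177 mm) begins 78 mm behind the grasp point.
Start: joints at [-0.149, 0.426, 0.074, 1.606, -0.034, 1.111, -0.067], TCP at [0.675, -0, 0.205] pointing down, gripper open.
Joint ranges: [-2.85, 2.85], [-0.5, 2.14], [-1.23, 1.37], [0.21, 2.46], [-1.02, 4.16], [0.16, 2.05], [-2.73, 2.73]. Speed limits (rad/s): [1.89, 1.89, 2.39, 2.39, 3.01, 3.01, 3.01].

INTERFACE

Orientations are given as a rotation vector (axis times angle).
In Python, from station import r gives the robot as it stands.
- The arm moves only by the tool jog_arm, never from a script. Its argument "increments" is one flat list of numbers, 4 for each row, row after row: the shift along the tool's x, y, z normalised to -1 to 1, where 1 is 20 cm, then the turn about the tool's x normalised to -1 to 1, where 1 is 30 degrees. A call has 1 to 12 rows; each row is the pose to reach, as a shift and turn from the pose commanded when the call began, along the tool's axes at that moment; what a row does not reach only later rows make up. A row lasts 1/12 s, in which the tool goes at most 41.7 mm and 7.16 degrees, less where a joint would pass 70% of its speed; a pose out of reach is approached as far as the arm can. A call with a number of a shift or a turn outside -1 to 1 is refused whole. A call with a gripper value outside its range is refused whole. "claw" is the opening, from 0 (shut) to 1 (fully open), set as the call begins (left out, the last holds). The fingers move at their own pace and stop on an object; "newtons" is the grip in N (left out, the last holds). Time passes only in rows, so rows that repeat a pose let the fingers close. It gives the time, the measured TCP pose, the force and the opening at its end, in the units of the state.
- r.get_state(): the state, without advancing time (a new reading comes with each control period).
- r.get_image(name): name is "scene" or "side" or "wrist"; returns (picture, depth): 480x640x3 uint8, red, green, blue; 480x640 float32, m along the optical axis (not along the pixel's ray), 0 where there is no reading.
- r.camera_model(name): a dict with "fx", "fy", "cx", "cy" (pixels), "k1" (the pictures are not rectified: a ray, as slopes to the right and down, at radius r is drawn at 1 + k1 r^2 times it, then the intrinsics apply), "cam_to_world" (4x4, takes a point from camera to world coordinates). Camera axes: x right, y down, z forward; pixel columns grow to the right and rows downward; lengths in m; the calibration is good to about 2 mm. A picture is of the moment at which its call begins: read the wrist's pose just before it. camera_model takes no time and is no camera call; for the wrist camera it gives the pose at the moment of the call.
- r.close_job(): hands the job in, once; it reports no verdict.
The state is a dict: "t": time; "joint_positions": joint angles; "qd": joint speeds; "tau": joint torques, N m; "eef_pos": TCP position; "orientation": TCP orientation; "ft_force": force on the tool from outside, world axes, zero at the start; "moment": the same for the moment, N m; "finger_gap": finger opening in m.
Only numpy, scipy, OpenCV 4.12 (cv2) and the standard library are available. Lean on these libraries where they do the work, as an engineer would, in place of code of your own. Each camera call takes 0.05 s, during which the arm holds its last target.

## Working session

There is one attempt and no reset: what is moved stays moved. The work goes in short steps, Python scripts to look and compute and a tool call to move; the robot and the scene stay as the last step left them, time stands still between calls to the robot, and variables do not carry over. Pictures are saved under pics/ and viewed, and the job is handed in when it is done.

Besides the shell and the picture viewer there is one more tool, called after "Emit:" as name(argument=value, ...), one argument or row to a line, values as JSON. jog_arm: Moves the arm, as the interface text tells. Its arguments: {"type":"object","properties":{"increments":{"type":"array"},"claw":{"type":"number"},"newtons":{"type":"number"}},"required":["increments"]}

```bash
mkdir -p pics; ls; cat > h.py <<'E'
import numpy as np, cv2
from station import r
def snap(n,tag):
    m=r.camera_model(n); im,d=r.get_image(n)
    np.savez(f'{tag}_{n}.npz',im=im,d=d,**{k:np.array(v) for k,v in m.items()})
    cv2.imwrite(f'pics/{tag}_{n}.png',im[:,:,::-1]); return im,d,m
def load(n,tag):
    z=np.load(f'{tag}_{n}.npz'); return z['im'],z['d'],{k:z[k] for k in z.files if k not in('im','d')}
def ray(m,u,v):
    K=np.array([[m['fx'],0,m['cx']],[0,m['fy'],m['cy']],[0,0,1.]],float)
    p=np.array(np.stack([np.ravel(u),np.ravel(v)],-1),float).reshape(-1,1,2)
    x=cv2.undistortPoints(p,K,np.array([float(m['k1']),0,0,0,0])).reshape(-1,2)
    return np.c_[x,np.ones(len(x))]
def onplane(m,u,v,z):
    T=np.array(m['cam_to_world']); d=ray(m,u,v)@T[:3,:3].T; o=T[:3,3]
    return o+d*((z-o[2])/d[:,2])[:,None]
def pts(m,u,v,d):
    T=np.array(m['cam_to_world']); return (ray(m,u,v)*np.ravel(d)[:,None])@T[:3,:3].T+T[:3,3]
def cloud(m,d):
    v,u=np.mgrid[0:480,0:640]; return pts(m,u,v,d).reshape(480,640,3)
E
python3 - <<'E'
from h import *
for n in('scene','side','wrist'):
    im,d,m=snap(n,'a'); print(n,np.array(m['cam_to_world'])[:3].round(3).tolist(),m['fx'],m['k1'])
s=r.get_state(); print(s); print(r.grip_depth)
E
```

```text
pics
scene [[0.332, 0.724, -0.605, 1.39], [0.943, -0.256, 0.211, -0.254], [-0.002, -0.641, -0.768, 1.141]] 526.3658003067508 -0.04059936178169039
side [[-0.985, -0.106, 0.139, 0.402], [-0.174, 0.582, -0.794, 0.962], [0.003, -0.806, -0.591, 0.776]] 531.4002773204918 0.042359396189249436
wrist [[1.0, -0.0, -0.002, 0.675], [-0.001, -0.966, -0.257, 0.074], [-0.002, 0.257, -0.966, 0.384]] 392.63959718717456 0.014398839881148708
{'t': 0.15, 'joint_positions': array([-0.14950587,  0.42657122,  0.07381856,  1.60644714, -0.03411767,
        1.11078689, -0.06712622]), 'qd': array([-0.00052618, -0.00084015,  0.0009031 , -0.00237176,  0.00179417,
        0.00204216,  0.00068793]), 'tau': array([ 3.71428541e-03, -9.36296225e+01,  3.66915867e+00, -4.54431260e+01,
       -4.87569754e-02,  1.79132586e-02,  2.30669798e-05]), 'eef_pos': array([6.74667880e-01, 1.09988291e-05, 2.04952440e-01]), 'orientation': array([-2.13122496e-06,  1.57175147e+00, -4.22505740e-05]), 'ft_force': array([ 0.81801535, -0.21869227, -0.95220235]), 'moment': array([-0.02848825,  0.02242442, -0.01035014]), 'finger_gap': 0.09423276007296784}
-0.0188
```

View pics/a_scene.png

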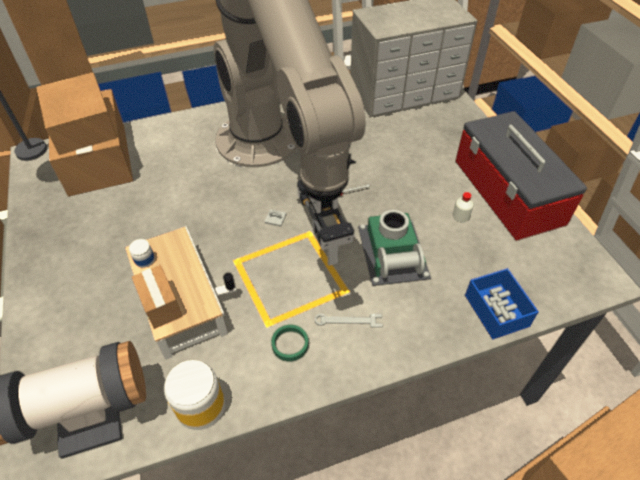

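View pics/a_side.png

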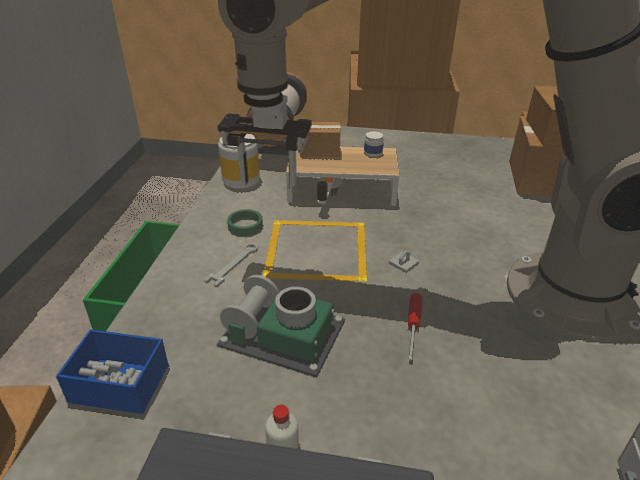

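View pics/a_wrist.png

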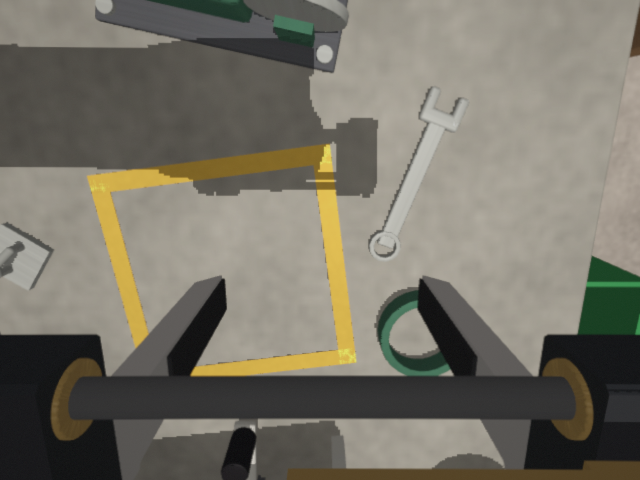

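Scene: the grip is at about (229,282) and the shelf at its left; the winch boss is at (394,222), and the yellow square is centred near (290,278). The wrist picture shows the square and the grip at (238,452). Next I measure these.

```bash
python3 - <<'E'
from h import *
for n in('scene','side','wrist'):
    im,d,m=load(n,'a'); P=cloud(m,d); ok=d>0
    hsv=cv2.cvtColor(im,cv2.COLOR_RGB2HSV); x,y,z=P[...,0],P[...,1],P[...,2]
    print('==',n)
    # tape
    k=ok&(hsv[...,0]>18)&(hsv[...,0]<30)&(hsv[...,1]>150)&(abs(z)<.012)&(x>.4)&(x<1)&(y<.15)&(y>-.35)
    mm=k.astype(np.uint8); nlab,lab,st,_=cv2.connectedComponentsWithStats(mm); 
    i=1+st[1:,4].argmax(); v,u=np.where(lab==i); Q=onplane(m,u,v,0)[:,:2]
    rc=cv2.minAreaRect(Q.astype(np.float32)); print('tape',rc,cv2.boxPoints(rc).round(4).tolist(),st[i])
    # board top
    k=ok&(abs(z-.096)<.006)&(y<-.2)&(x>.4)&(hsv[...,1]>60)
    if k.sum()>300:
        nlab,lab,st,_=cv2.connectedComponentsWithStats(k.astype(np.uint8)); i=1+st[1:,4].argmax()
        Q=P[lab==i][:,:2]; rc=cv2.minAreaRect(Q.astype(np.float32)); print('board',rc,cv2.boxPoints(rc).round(4).tolist())
    # boss rim
    k=ok&(abs(z-.100)<.004)&(x>.45)&(y>-.05)&(y<.4)&(hsv[...,1]<60)
    nlab,lab,st,_=cv2.connectedComponentsWithStats(k.astype(np.uint8))
    if nlab>1:
        i=1+st[1:,4].argmax(); v,u=np.where(lab==i); 
        if len(u)>50:
            Q=onplane(m,u,v,.1)[:,:2]; c,rad=cv2.minEnclosingCircle(Q.astype(np.float32)); print('rim',c,rad,len(u),st[i])
            e=cv2.fitEllipse(cv2.convexHull(Q.astype(np.float32))); print(e)
    # grip dark pts
    k=ok&(im.max(-1)<60)&(z>.03)&(z<.11)&(y<-.1)&(y>-.45)&(x>.5)&(x<.95)
    nlab,lab,st,_=cv2.connectedComponentsWithStats(k.astype(np.uint8))
    for i in range(1,nlab):
        if st[i,4]>30: Q=P[lab==i]; print('dark',st[i],Q.min(0).round(3),Q.max(0).round(3),np.median(Q,0).round(4))
E
```

```text
== scene
tape ((0.5780377388000488, -0.06179812550544739), (0.2361222803592682, 0.23647381365299225), 7.355490207672119) [[0.4458000063896179, 0.04039999842643738], [0.47609999775886536, -0.19419999420642853], [0.7103000283241272, -0.1639000028371811], [0.6800000071525574, 0.0706000030040741]] [ 234  232  116   95 1600]
board ((0.5585130453109741, -0.35589683055877686), (0.3052225112915039, 0.1601892113685608), 6.7875142097473145) [[0.39750000834465027, -0.29440000653266907], [0.4163999855518341, -0.45350000262260437], [0.7195000052452087, -0.4174000024795532], [0.7006000280380249, -0.2583000063896179]]
rim (0.5715867877006531, 0.23615002632141113) 0.04099518433213234 258 [380 210  28  23 258]
((0.5708162784576416, 0.23486299812793732), (0.07484922558069229, 0.08117477595806122), 60.84881591796875)
dark [224 274  10  16 117] [ 0.586 -0.233  0.049] [ 0.61  -0.214  0.098] [ 0.6051 -0.2235  0.085 ]
== side
tape ((0.5794328451156616, -0.06272824108600616), (0.23492397367954254, 0.2352616935968399), 7.413503646850586) [[0.44780001044273376, 0.03880000114440918], [0.4781000018119812, -0.19
[... 446 characters left out ...]
.23684649169445038) 0.03984145447611809 486 [276 286  40  29 486]
((0.5676345825195312, 0.23649273812770844), (0.07497505098581314, 0.0790073424577713), 16.143957138061523)
dark [318 181   9  20 160] [ 0.581 -0.233  0.045] [ 0.604 -0.204  0.094] [ 0.5924 -0.2133  0.0738]
== wrist
tape ((0.5799678564071655, -0.06444978713989258), (0.2355947643518448, 0.2354244589805603), 7.349120140075684) [[0.4481000006198883, 0.03720000013709068], [0.4781999886035919, -0.19629999995231628], [0.711899995803833, -0.16609999537467957], [0.6816999912261963, 0.0674000009894371]] [   88   144   267   231 11723]
dark [ 221  427   36   53 1304] [ 0.582 -0.23   0.043] [ 0.608 -0.21   0.094] [ 0.5971 -0.2146  0.0797]
```

```bash
python3 - <<'E'
from h import *
im,d,m=load('scene','a'); a=cv2.resize(im[230:350,110:310],None,fx=4,fy=4,interpolation=cv2.INTER_CUBIC); cv2.imwrite('pics/za.png',a[:,:,::-1])
im,d,m=load('side','a'); a=cv2.resize(im[110:230,260:410],None,fx=5,fy=5,interpolation=cv2.INTER_CUBIC); cv2.imwrite('pics/zb.png',a[:,:,::-1])
E
```

```text
(no output)
```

View pics/za.png

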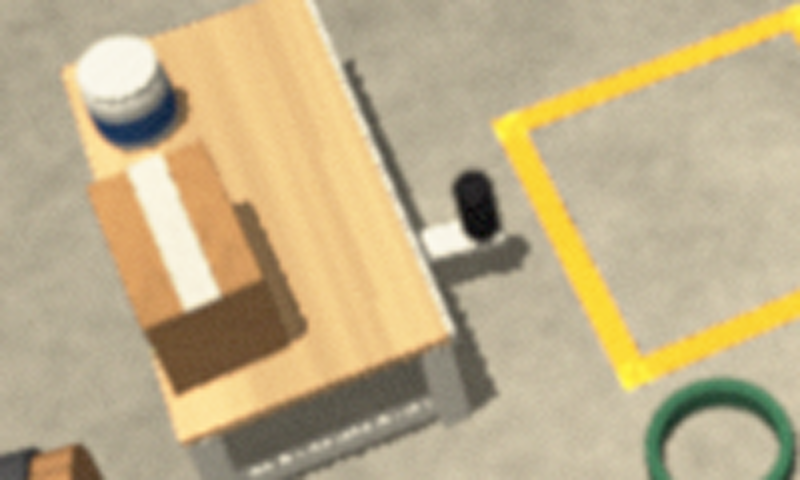

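View pics/zb.png

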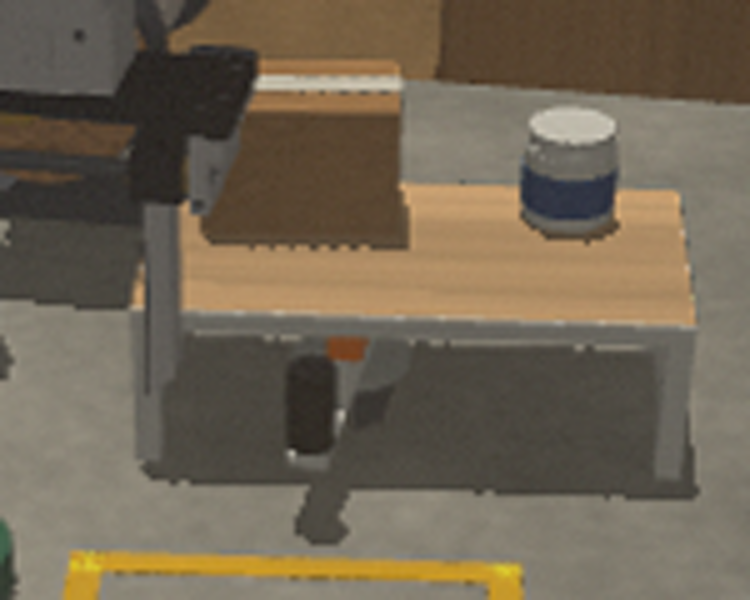

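```bash
python3 - <<'E'
from h import *
for n in('scene','side','wrist'):
    im,d,m=load(n,'a'); P=cloud(m,d); ok=d>0
    hsv=cv2.cvtColor(im,cv2.COLOR_RGB2HSV); x,y,z=P[...,0],P[...,1],P[...,2]
    print('==',n)
    reg=ok&(y<-.19)&(y>-.45)&(x>.5)&(x<.7)
    k=reg&(hsv[...,0]<14)&(hsv[...,1]>150)&(z>.035)&(z<.084)
    if k.sum(): print('orange',k.sum(),P[k].min(0).round(3),P[k].max(0).round(3),np.median(P[k],0).round(4))
    k=reg&(im.max(-1)<60)&(z>.03)&(z<.11)
    for lo,hi in((.05,.06),(.06,.07),(.07,.08),(.08,.089),(.0885,.097)):
        q=P[k&(z>lo)&(z<hi)]
        if len(q): print('grip',lo,len(q),q.mean(0).round(4),q.min(0).round(3),q.max(0).round(3))
    k=reg&(abs(z-.044)<.004)&(hsv[...,1]<40)&(im.max(-1)>120)
    if k.sum()>5:
        q=P[k]; print('arm',k.sum(),q.min(0).round(3),q.max(0).round(3)); 
        for a in np.arange(-.30,-.18,.01):
            s=q[abs(q[:,1]-a)<.005]
            if len(s): print(round(a,3),len(s),s[:,0].mean().round(4),s[:,0].min().round(3),s[:,0].max().round(3))
# winch
im,d,m=load('scene','a');P=cloud(m,d)
hsv=cv2.cvtColor(im,cv2.COLOR_RGB2HSV); x,y,z=P[...,0],P[...,1],P[...,2]
for n in('scene','side'):
    im,d,m=load(n,'a');P=cloud(m,d);hsv=cv2.cvtColor(im,cv2.COLOR_RGB2HSV); x,y,z=P[...,0],P[...,1],P[...,2]
    k=(d>0)&(abs(z-.064)<.005)&(x>.45)&(x<.75)&(y>.1)&(y<.35)&(hsv[...,0]>60)&(hsv[...,0]<90)&(hsv[...,1]>80)
    rc=cv2.minAreaRect(P[k][:,:2].astype(np.float32)); print(n,'gearbox',rc,k.sum())
    k=(d>0)&(z>.075)&(z<.096)&(x>.6)&(x<.75)&(y>.1)&(y<.35)
    if k.sum()>5: 
        rc=cv2.minAreaRect(P[k][:,:2].astype(np.float32)); print('drum',rc,k.sum())
        k=(d>0)&(z>.083)&(z<.096)&(x>.63)&(x<.75)&(y>.1)&(y<.35); q=P[k];print(cv2.fitLine(q[:,:2].astype(np.float32),2,0,.01,.01).ravel(),q.mean(0))
E
```

```text
== scene
grip 0.05 6 [ 0.6074 -0.2226  0.0577] [ 0.606 -0.228  0.054] [ 0.61  -0.217  0.06 ]
grip 0.06 20 [ 0.6061 -0.2248  0.0643] [ 0.601 -0.233  0.06 ] [ 0.609 -0.216  0.07 ]
grip 0.07 21 [ 0.6056 -0.2227  0.0744] [ 0.6   -0.232  0.071] [ 0.608 -0.214  0.08 ]
grip 0.08 19 [ 0.6061 -0.223   0.0851] [ 0.602 -0.233  0.081] [ 0.61  -0.215  0.088]
grip 0.0885 49 [ 0.5979 -0.2234  0.0922] [ 0.586 -0.233  0.089] [ 0.607 -0.214  0.095]
arm 106 [ 0.582 -0.278  0.04 ] [ 0.7   -0.212  0.048]
-0.28 3 0.6991 0.699 0.7
-0.27 8 0.6844 0.587 0.699
-0.26 29 0.6015 0.582 0.698
-0.25 30 0.5953 0.584 0.607
-0.24 26 0.5972 0.586 0.608
-0.23 5 0.6053 0.602 0.608
-0.22 4 0.6042 0.602 0.606
-0.21 1 0.5995 0.6 0.6
== side
orange 25 [ 0.581 -0.316  0.044] [ 0.598 -0.305  0.06 ] [ 0.5895 -0.3138  0.0518]
grip 0.05 31 [ 0.5925 -0.2126  0.0551] [ 0.582 -0.219  0.05 ] [ 0.603 -0.204  0.06 ]
grip 0.06 26 [ 0.5934 -0.2134  0.0651] [ 0.583 -0.219  0.06 ] [ 0.603 -0.208  0.07 ]
grip 0.07 25 [ 0.5924 -0.2127  0.0746] [ 0.582 -0.218  0.071] [ 0.604 -0.207  0.079]
grip 0.08 36 [ 0.5922 -0.2133  0.0846] [ 0.581 -0.232
[... 850 characters left out ...]
.605
-0.22 12 0.6052 0.603 0.606
-0.21 32 0.6009 0.585 0.607
scene gearbox ((0.5735872387886047, 0.23315322399139404), (0.11424437165260315, 0.1143181174993515), 78.06108093261719) 597
drum ((0.647022008895874, 0.2185577154159546), (0.1033434197306633, 0.10604090988636017), 78.40563201904297) 242
[0.17744745 0.98413026 0.66806257 0.2143525 ] [0.66806255 0.2143525  0.08776548]
side gearbox ((0.5687976479530334, 0.23797908425331116), (0.11128786951303482, 0.11381002515554428), 79.17855072021484) 1046
drum ((0.6443072557449341, 0.21954983472824097), (0.10792119055986404, 0.09747565537691116), 78.61640930175781) 363
[0.19697776 0.98040795 0.6640107  0.22322592] [0.66401068 0.22322592 0.08666498]
```

Emit:
jog_arm(
  increments=[0.04,-0.15,-0.06,0,0.1,-0.35,-0.14,0,0.18,-0.55,-0.22,0,0.26,-0.75,-0.3,0,0.3,-0.9,-0.37,0,0.3,-1,-0.4,0,0.3,-1,-0.4,0,0.3,-1,-0.4,0],
  claw=1,
)

```text
t: 0.82
eef_pos: [0.5943, -0.2016, 0.1453]
orientation: [0.002, 1.571, -0.002]
ft_force: [0.6, -0.5, 0.3]
finger_gap: 0.0943
```

```bash
python3 - <<'E'
from h import *
im,d,m=snap('wrist','b'); P=cloud(m,d); z=P[...,2];x=P[...,0];y=P[...,1]
print(r.get_state()['eef_pos'])
k=(d>0)&(im.max(-1)<60)&(z>.088)&(z<.097)&(abs(x-.595)<.03)&(abs(y+.222)<.03)
q=P[k]; print(len(q),q.mean(0),q.min(0),q.max(0),cv2.minEnclosingCircle(q[:,:2].astype(np.float32)))
E
```

```text
[ 0.59505661 -0.19984248  0.1454399 ]
955 [ 0.59487878 -0.22267742  0.09176124] [ 0.5827301  -0.23433558  0.08801422] [ 0.60769853 -0.21122268  0.0940036 ] ((0.5951493978500366, -0.22246325016021729), 0.012610483914613724)
```

View pics/b_wrist.png

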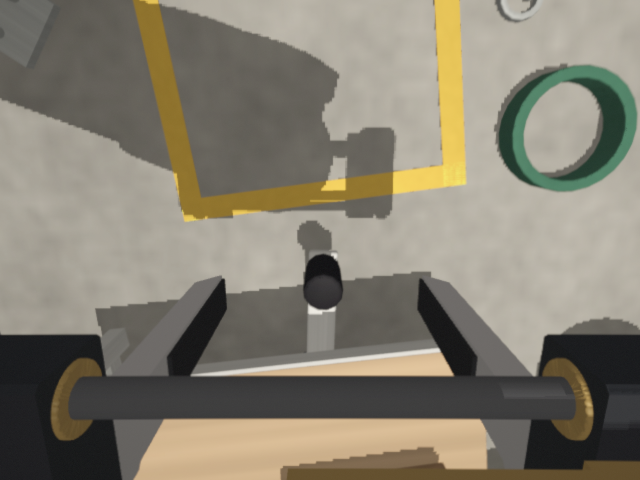

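The wrist view shows the grip top at (323,292), between the open fingers, with the carton's edge just visible at the bottom. I check the carton's clearance before going down.

```bash
python3 - <<'E'
from h import *
for n in('scene','side'):
    im,d,m=load(n,'a'); P=cloud(m,d);x,y,z=P[...,0],P[...,1],P[...,2]
    k=(d>0)&(z>.125)&(z<.18)&(x>.45)&(x<.75)&(y<-.25)&(y>-.46)&(im[...,0]>im[...,2].astype(int)+25)
    q=P[k];print(n,k.sum(),np.percentile(q,[1,99],axis=0).round(3),cv2.boxPoints(cv2.minAreaRect(q[q[:,2]>.165][:,:2].astype(np.float32))).round(3).tolist())
E
```

```text
scene 1506 [[ 0.488 -0.458  0.126]
 [ 0.741 -0.35   0.176]] [[0.5649999976158142, -0.367000013589859], [0.5770000219345093, -0.4350000023841858], [0.6909999847412109, -0.41499999165534973], [0.6790000200271606, -0.3479999899864197]]
side 785 [[ 0.572 -0.427  0.126]
 [ 0.658 -0.348  0.173]] [[0.5690000057220459, -0.35499998927116394], [0.5740000009536743, -0.43299999833106995], [0.6570000052452087, -0.4269999861717224], [0.6520000100135803, -0.3490000069141388]]
```

Emit:
jog_arm(
  increments=[0.06,-0.11,0,0,0.2,-0.11,0,0,0.34,-0.11,0,0,0.44,-0.11,0,0,0.475,-0.11,0,0,0.475,-0.11,0,0],
)

```text
t: 1.37
eef_pos: [0.5947, -0.2201, 0.0489]
orientation: [-0.001, 1.573, 0.002]
ft_force: [-0.2, 0.2, -0.3]
finger_gap: 0.0935
```

Emit:
jog_arm(
  increments=[0,0,0,0,0,0,0,0,0,0,0,0,0,0,0,0,0,0,0,0,0,0,0,0,0,0,0,0,0,0,0,0],
  claw=0,
  newtons=15,
)

```text
t: 2.03
eef_pos: [0.595, -0.2221, 0.0506]
orientation: [0.0, 1.571, -0.0]
ft_force: [0.1, 0.5, -0.8]
finger_gap: 0.044
```

Still closing.

Emit:
jog_arm(
  increments=[0,0,0,0,0,0,0,0,0,0,0,0,0,0,0,0,0,0,0,0,0,0,0,0],
)

```text
t: 2.53
eef_pos: [0.5949, -0.222, 0.0504]
orientation: [0.0, 1.571, -0.0]
ft_force: [-0.3, -0.5, -0.9]
finger_gap: 0.0261
```

Emit:
jog_arm(
  increments=[0,0.03,0,0,0,0.1,0,0,0,0.18,0,0,0,0.26,0,0,0,0.34,0,0,0,0.42,-0.01,0,0,0.5,-0.02,0,0,0.58,-0.02,0,0,0.66,-0.03,0,0,0.72,-0.03,0,0,0.76,-0.03,0,0,0.78,-0.03,0],
)

```text
t: 3.53
eef_pos: [0.589, -0.0642, 0.0505]
orientation: [-0.001, 1.571, 0.002]
ft_force: [-0.7, -0.6, -0.4]
finger_gap: 0.0257
```

Emit:
jog_arm(
  increments=[0,0.03,0,0,0,0.1,0,0,0,0.18,-0.01,0,0,0.26,-0.01,0,0,0.34,-0.02,0,0,0.42,-0.02,0,0,0.48,-0.02,0,0,0.52,-0.02,0,0,0.54,-0.02,0,0,0.54,-0.02,0],
)

```text
t: 4.37
eef_pos: [0.5851, 0.043, 0.0505]
orientation: [-0.0, 1.571, 0.001]
ft_force: [-0.2, 2.7, -0.0]
finger_gap: 0.026
```

```bash
python3 - <<'E'
from h import *
for n in('scene','wrist'): im,d,m=snap(n,'c')
im,d,m=load('scene','c'); a=cv2.resize(im[190:340,180:380],None,fx=4,fy=4,interpolation=cv2.INTER_CUBIC); cv2.imwrite('pics/zc.png',a[:,:,::-1])
E
```

```text
(no output)
```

View pics/c_wrist.png

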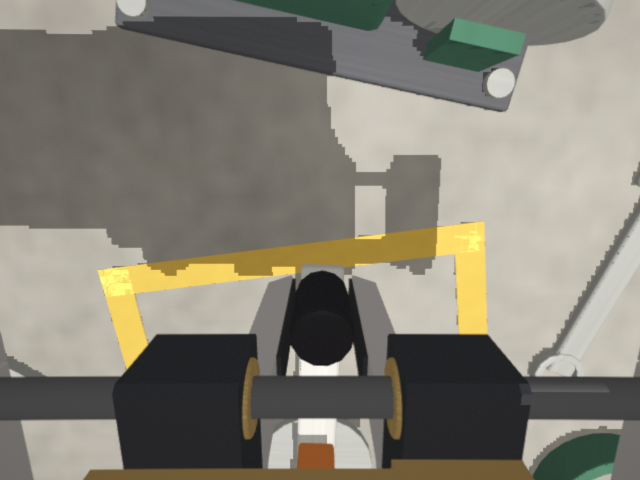

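View pics/zc.png

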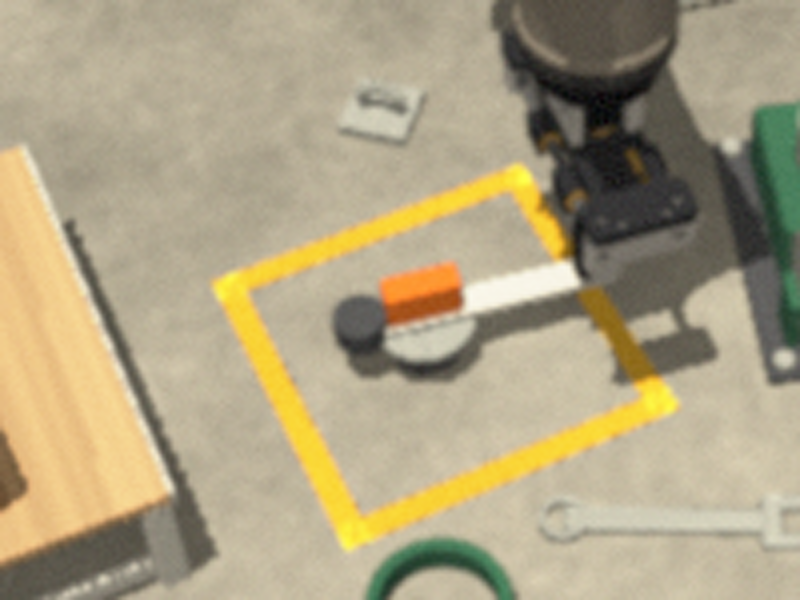

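Both pictures show the hub flange well inside the square, with the orange bar visible at (421,293) in the zoom. Now I let go, rise, and look into the well and at the bar.

Emit:
jog_arm(
  increments=[0,0,0,0,0,0,0,0,0,0,0,0,0,0,0,0,0,0,0,0,0,0,0,0,-0.08,0,0,0,-0.24,0,0,0,-0.42,0,0,0],
  claw=0.9,
)

```text
t: 5.22
eef_pos: [0.5837, 0.0418, 0.134]
orientation: [-0.001, 1.574, -0.001]
ft_force: [-0.2, 0.9, 0.0]
finger_gap: 0.0822
```

Emit:
jog_arm(
  increments=[-0.15,0.05,0,0,-0.3,0.2,-0.02,0,-0.35,0.35,-0.05,0,-0.35,0.45,-0.07,0,-0.35,0.5,-0.08,0,-0.35,0.5,-0.08,0,-0.35,0.5,-0.08,0],
)

```text
t: 5.8
eef_pos: [0.5688, 0.1413, 0.2039]
orientation: [-0.001, 1.572, -0.0]
ft_force: [0.4, -0.2, -0.6]
finger_gap: 0.0845
```

```bash
python3 - <<'E'
from h import *
print(r.get_state()['eef_pos'])
for n in('scene','wrist'): im,d,m=snap(n,'d')
im,d,m=load('scene','d'); a=cv2.resize(im[190:340,180:380],None,fx=4,fy=4,interpolation=cv2.INTER_CUBIC); cv2.imwrite('pics/zd.png',a[:,:,::-1])
im,d,m=load('wrist','d'); P=cloud(m,d); x,y,z=P[...,0],P[...,1],P[...,2]
k=(d>0)&(abs(z-.1)<.004)&(abs(x-.57)<.05)&(abs(y-.236)<.05); v,u=np.where(k);q=P[k]
print(len(q),cv2.minEnclosingCircle(q[:,:2].astype(np.float32)),cv2.fitEllipse(cv2.convexHull(q[:,:2].astype(np.float32))),np.median(q[:,2]), u.min(),u.max(),v.min(),v.max())
a=im[max(v.min()-10,0):v.max()+10,u.min()-10:u.max()+10]; a=cv2.resize(a,None,fx=4,fy=4); a=np.clip(a.astype(float)*1.5,0,255).astype(np.uint8); cv2.imwrite('pics/ze.png',a[:,:,::-1])
w=(d>0)&(np.hypot(x-.5695,y-.236)<.026)
print(np.histogram(z[w],bins=[.06,.066,.07,.074,.078,.08,.082,.084,.086,.09,.096,.102]))
E
```

```text
[0.56877268 0.14131093 0.2038985 ]
5592 ((0.5690630674362183, 0.23431403934955597), 0.03824721276760101) ((0.5690450668334961, 0.23418943583965302), (0.07571078091859818, 0.07604801654815674), 0.2298152893781662) 0.09986762409602612 266 376 46 163
(array([   0, 1880, 1359,   96,   48,  231,  337,   50,   93,  249,  270]), array([0.06 , 0.066, 0.07 , 0.074, 0.078, 0.08 , 0.082, 0.084, 0.086,
       0.09 , 0.096, 0.102]))
```

View pics/d_wrist.png

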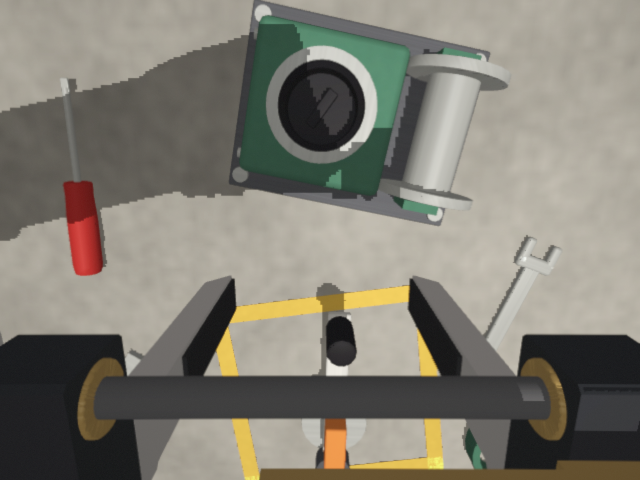

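View pics/zd.png

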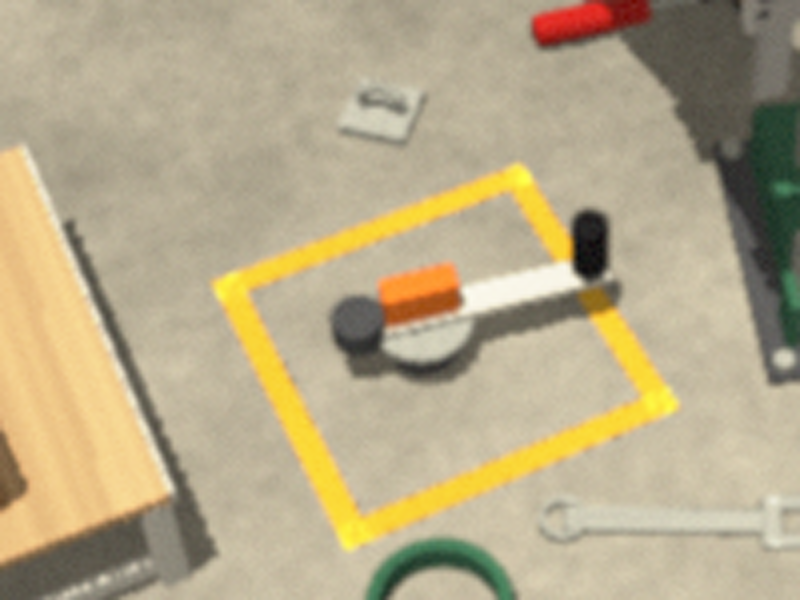

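View pics/ze.png

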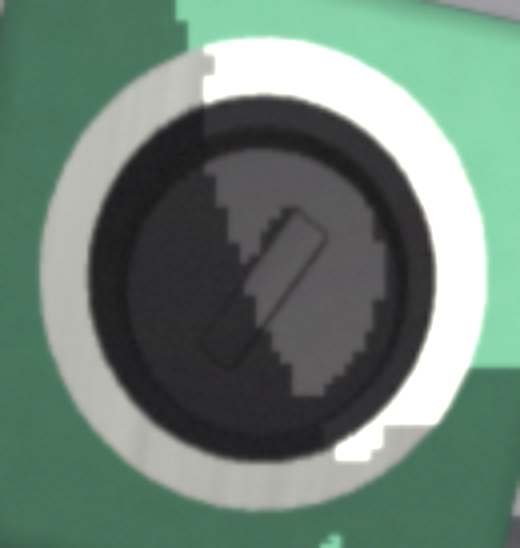

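The wrist view shows the key in the well at about (323,107), running from lower-left to upper-right in the picture. The crank lies free with its hub in the square.

```bash
python3 - <<'E'
from h import *
im,d,m=load('wrist','d'); P=cloud(m,d); x,y,z=P[...,0],P[...,1],P[...,2]
k=(d>0)&(abs(z-.082)<.0025)&(np.hypot(x-.569,y-.2343)<.02)
n,lab,st,_=cv2.connectedComponentsWithStats(k.astype(np.uint8)); i=1+st[1:,4].argmax(); q=P[lab==i]
rc=cv2.minAreaRect(q[:,:2].astype(np.float32)); print('key',len(q),rc,cv2.boxPoints(rc).round(4).tolist())
l=cv2.fitLine(q[:,:2].astype(np.float32),2,0,.001,.001).ravel(); print(l,np.degrees(np.arctan2(l[1],l[0])))
# colour corners in zoom: (300,207),(327,240),(205,350),(232,370)
v0,u0=np.where((d>0)&(abs(z-.1)<.004)&(abs(x-.57)<.05)&(abs(y-.236)<.05)); ou,ov=u0.min()-10,max(v0.min()-10,0)
c=np.array([(300,207),(327,240),(232,370),(205,350)])/4.
Q=onplane(m,c[:,0]+ou,c[:,1]+ov,.082)[:,:2]; print(Q.round(4)); e=(Q[0]+Q[1]-Q[2]-Q[3])/2; print(np.linalg.norm(e),np.degrees(np.arctan2(e[1],e[0])),Q.mean(0))
# crank: orange bar top, grip top
hsv=cv2.cvtColor(im,cv2.COLOR_RGB2HSV)
k=(d>0)&(hsv[...,0]<16)&(hsv[...,1]>140)&(abs(z-.074)<.004)&(y<0)&(y>-.15)
q=P[k]; rc=cv2.minAreaRect(q[:,:2].astype(np.float32)); print('bar',len(q),rc,q.min(0),q.max(0))
k=(d>0)&(im.max(-1)<60)&(abs(z-.092)<.004)&(y<.1)&(y>-.0)&(abs(x-.585)<.03)
q=P[k]; print('grip',len(q),cv2.minEnclosingCircle(q[:,:2].astype(np.float32)))
im,d,m=load('scene','d'); P=cloud(m,d); x,y,z=P[...,0],P[...,1],P[...,2];hsv=cv2.cvtColor(im,cv2.COLOR_RGB2HSV)
k=(d>0)&(hsv[...,0]<16)&(hsv[...,1]>140)&(abs(z-.074)<.004)&(y<0)&(y>-.15)&(x>.45)&(x<.7)
q=P[k]; print('scene bar',len(q),cv2.minAreaRect(q[:,:2].astype(np.float32)))
E
```

```text
key 474 ((0.5690291523933411, 0.23390954732894897), (0.029770851135253906, 0.007992265745997429), 52.50016784667969) [[0.5568000078201294, 0.22450000047683716], [0.5630999803543091, 0.21969999372959137], [0.5813000202178955, 0.24330000579357147], [0.5748999714851379, 0.24819999933242798]]
[0.61025035 0.7922086  0.56911707 0.23397237] 52.39239
[[0.5762 0.2481]
 [0.5811 0.2425]
 [0.5638 0.22  ]
 [0.5589 0.2236]]
0.02918217492926482 53.60621319729496 [0.57003022 0.23353793]
bar 859 ((0.5813982486724854, -0.07149352878332138), (0.04544028267264366, 0.020024001598358154), 87.76924133300781) [ 0.5711894  -0.09419918  0.07000218] [ 0.59126239 -0.04846904  0.0760805 ]
grip 624 ((0.585364818572998, 0.04100091755390167), 0.012616951018571854)
scene bar 119 ((0.5825410485267639, -0.07503390312194824), (0.04765110835433006, 0.021738341078162193), 88.6874008178711)
```

Emit:
jog_arm(
  increments=[0.0,-0.12,0,0,0.02,-0.3,0.02,0.02,0.06,-0.48,0.03,0.04,0.1,-0.66,0.04,0.06,0.15,-0.82,0.05,0.07,0.2,-0.94,0.06,0.07,0.2,-1,0.06,0.07,0.2,-1,0.06,0.07,0.2,-1,0.06,0.07],
)

```text
t: 6.65
eef_pos: [0.5809, -0.0586, 0.1645]
orientation: [0.03, 1.571, -0.03]
ft_force: [0.3, 0.8, -0.1]
finger_gap: 0.0847
```

```bash
cat > crank.py <<'E'
from h import *
import sys
from scipy.spatial.transform import Rotation as R
tag=sys.argv[1]; zt=float(sys.argv[2]) # world height of bar top
s=r.get_state(); T=R.from_rotvec(s['orientation']); p=np.array(s['eef_pos']); print('tcp',p.round(4),s['t'])
im,d,m=snap('wrist',tag); P=cloud(m,d); z=P[...,2]
hsv=cv2.cvtColor(im,cv2.COLOR_RGB2HSV)
k=(d>0)&(hsv[...,0]<16)&(hsv[...,1]>140)&(abs(z-zt)<.004)&(np.hypot(P[...,0]-p[0],P[...,1]-p[1])<.12)
q=P[k]
if len(q)>20:
    rc=cv2.minAreaRect(q[:,:2].astype(np.float32)); print('bar',len(q),rc,np.median(q[:,2])); c=np.r_[rc[0],zt]; print('in tool',T.inv().apply(c-p).round(4))
g=(d>0)&(im.max(-1)<60)&(abs(z-zt-.018)<.004)&(np.hypot(P[...,0]-p[0],P[...,1]-p[1])<.2)
n,lab,st,_=cv2.connectedComponentsWithStats(g.astype(np.uint8))
for i in range(1,n):
    if st[i,4]>100:
        q=P[lab==i]; print('grip?',st[i],cv2.minEnclosingCircle(q[:,:2].astype(np.float32)))
E
python3 crank.py e 0.074
```

```text
tcp [ 0.5809 -0.0586  0.1645] 6.65
bar 1715 ((0.5815022587776184, -0.07455793023109436), (0.04913774132728577, 0.01942535489797592), 88.2880859375) 0.07409027971246407
in tool [ 0.0905 -0.0159  0.0013]
grip? [ 302   73   41   45 1391] ((0.585392951965332, 0.03939979523420334), 0.01298845186829567)
```

View pics/e_wrist.png

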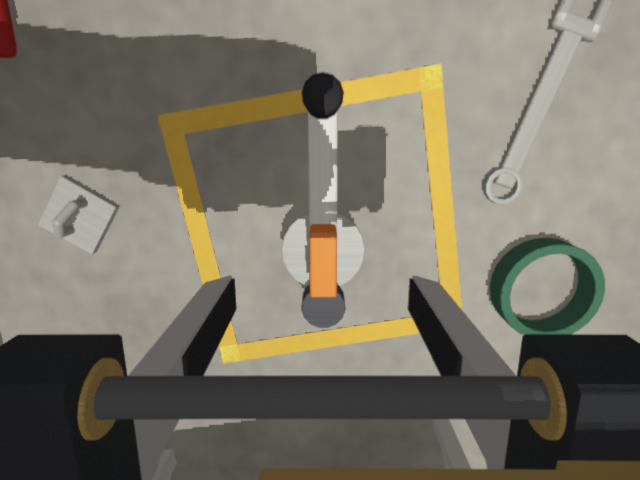

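The bar is at about (322,262) between the fingers and lines up with them. Going down to grip it.

Emit:
jog_arm(
  increments=[0.06,-0.05,0.005,0,0.2,-0.08,0.005,0,0.36,-0.08,0.005,0,0.48,-0.08,0.005,0,0.55,-0.08,0.005,0,0.58,-0.08,0.005,0,0.58,-0.08,0.005,0],
)

```text
t: 7.28
eef_pos: [0.5806, -0.0735, 0.047]
orientation: [0.028, 1.573, -0.028]
ft_force: [-1.4, -0.3, 0.9]
finger_gap: 0.0848
```

Emit:
jog_arm(
  increments=[0,0,0,0,0,0,0,0,0,0,0,0,0,0,0,0,0,0,0,0,0,0,0,0,0,0,0,0,0,0,0,0,0,0,0,0,0,0,0,0,0,0,0,0,0,0,0,0],
  claw=0,
  newtons=30,
)

```text
t: 8.28
eef_pos: [0.5814, -0.074, 0.0484]
orientation: [0.029, 1.571, -0.029]
ft_force: [-0.0, -0.6, -0.1]
finger_gap: 0.0199
```

Emit:
jog_arm(
  increments=[-0.03,0,0,0,-0.1,0,0,0,-0.2,0,0,0,-0.3,0,0,0,-0.4,0,0,0,-0.5,0,0,0,-0.6,0,0,0,-0.67,0,0,0,-0.7,0,0,0,-0.7,0,0,0],
)

```text
t: 9.12
eef_pos: [0.5819, -0.0741, 0.1898]
orientation: [0.029, 1.569, -0.029]
ft_force: [0.8, -0.3, -2.8]
finger_gap: 0.0198
```

Emit:
jog_arm(
  increments=[0,0.03,0,0,0,0.1,0,0,0,0.2,-0.01,0,0,0.3,-0.02,0,0,0.4,-0.03,0,0,0.5,-0.04,0,0,0.6,-0.05,0,0,0.7,-0.06,0,0,0.8,-0.06,0,0,0.88,-0.06,0,0,0.93,-0.06,0,0,0.94,-0.06,0],
)

```text
t: 10.12
eef_pos: [0.5756, 0.1165, 0.1873]
orientation: [0.027, 1.572, -0.027]
ft_force: [0.0, -0.5, -2.9]
finger_gap: 0.0197
```

```bash
python3 crank.py f 0.214
```

```text
tcp [0.5756 0.1165 0.1873] 10.1167
bar 4930 ((0.5760533809661865, 0.11575858294963837), (0.04982127249240875, 0.02012765407562256), 88.06159210205078) 0.21288956572078402
in tool [-0.0267 -0.0007  0.0005]
grip? [ 281    0   81   51 3083] ((0.5798366069793701, 0.22926290333271027), 0.0126577727496624)
```

View pics/f_wrist.png

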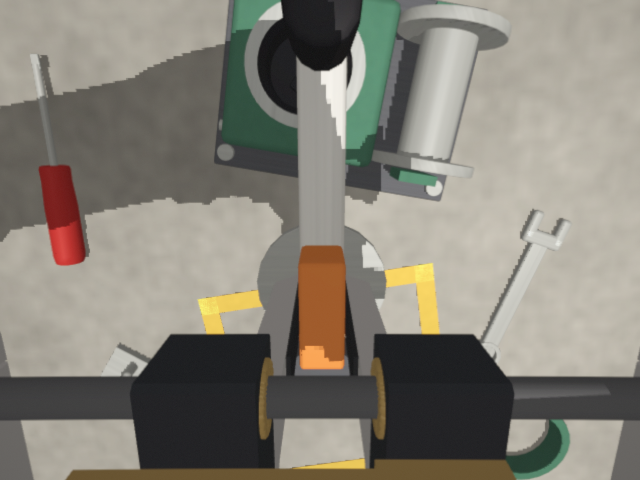

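Emit:
jog_arm(
  increments=[0,0.03,0,0.03,0,0.1,-0.01,0.1,0,0.2,-0.02,0.2,0,0.3,-0.03,0.3,0,0.4,-0.04,0.4,0,0.5,-0.05,0.5,0,0.56,-0.055,0.56,0,0.585,-0.057,0.59,0,0.59,-0.057,0.6,0,0.59,-0.057,0.6],
)

```text
t: 11.0
eef_pos: [0.5694, 0.2314, 0.1882]
orientation: [0.275, 1.553, -0.276]
ft_force: [0.6, -0.9, -3.7]
finger_gap: 0.0198
```

Emit:
jog_arm(
  increments=[0,0,0,0.03,0,0,0,0.1,0,0,0,0.2,0,0,0,0.3,0,0,0,0.4,0,0,0,0.5,0,0,0,0.56,0,0,0,0.59,0,0,0,0.59,0,0,0,0.59],
)

```text
t: 11.83
eef_pos: [0.5694, 0.232, 0.1885]
orientation: [0.516, 1.508, -0.516]
ft_force: [0.4, 0.5, -3.2]
finger_gap: 0.02
```

```bash
python3 crank.py g 0.214; python3 - <<'E'
from h import *
for n in('scene','side'):
    im,d,m=snap(n,'g')
im,d,m=load('side','g'); a=cv2.resize(im[210:360,200:400],None,fx=4,fy=4,interpolation=cv2.INTER_CUBIC); cv2.imwrite('pics/zg.png',a[:,:,::-1])
E
```

```text
tcp [0.5694 0.232  0.1885] 11.8333
bar 4951 ((0.5695617198944092, 0.23136132955551147), (0.050203364342451096, 0.020163491368293762), 52.30729293823242) 0.2141361844392808
in tool [-0.0255 -0.0004  0.0005]
grip? [ 282    0   80   52 1493] ((0.6390878558158875, 0.320767343044281), 0.01266066450625658)
```

View pics/zg.png

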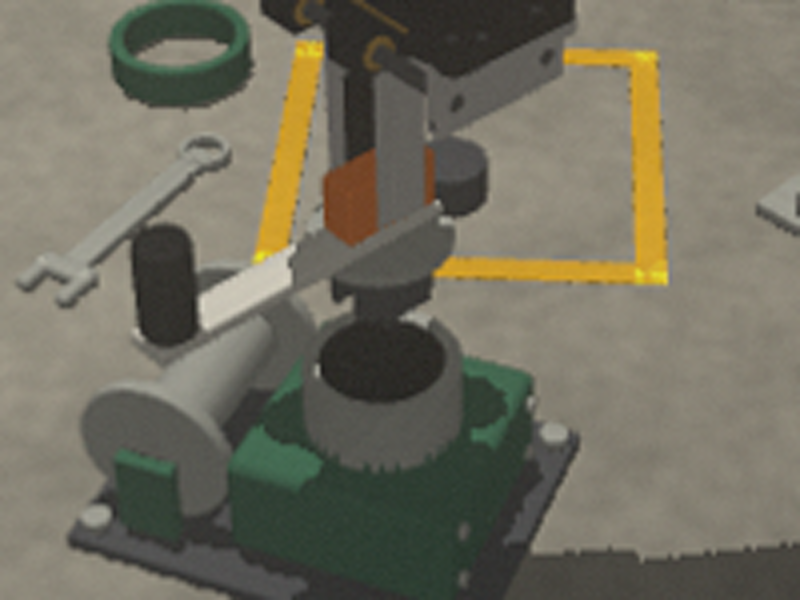

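View pics/g_wrist.png

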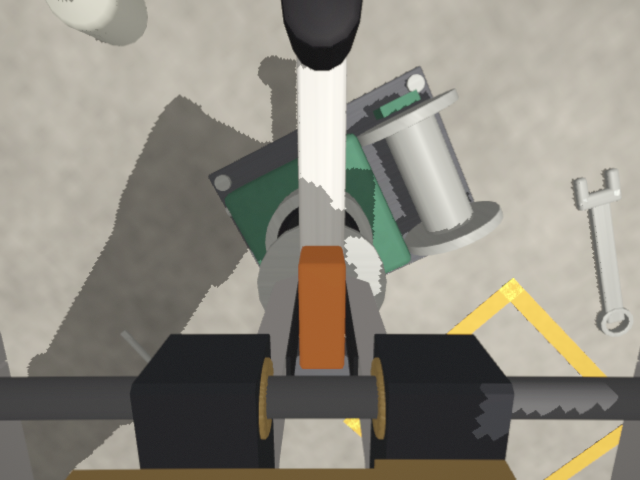

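```bash
python3 - <<'E'
from h import *
for n in('scene','side'):
    im,d,m=load(n,'g'); P=cloud(m,d); x,y,z=P[...,0],P[...,1],P[...,2]; hsv=cv2.cvtColor(im,cv2.COLOR_RGB2HSV)
    near=(d>0)&(abs(x-.6)<.13)&(abs(y-.26)<.13)
    g=near&(im.max(-1)<75)&(abs(z-.231)<.005)&(np.hypot(x-.639,y-.322)<.03)
    q=P[g]; print(n,'grip top',len(q),cv2.minEnclosingCircle(q[:,:2].astype(np.float32)) if len(q)>5 else 0, np.median(q[:,2]) if len(q) else 0)
    f=near&(abs(z-.176)<.006)&(np.hypot(x-.57,y-.233)<.05)&(hsv[...,1]<50)
    q=P[f]; print('flange',len(q),cv2.minEnclosingCircle(q[:,:2].astype(np.float32)) if len(q)>5 else 0)
    k=near&(abs(z-.1)<.004)&(hsv[...,1]<60)&(np.hypot(x-.57,y-.236)<.045); q=P[k]
    if len(q)>5: print('rim',len(q),cv2.minEnclosingCircle(q[:,:2].astype(np.float32)))
    o=near&(hsv[...,0]<16)&(hsv[...,1]>120)&(z>.18)&(z<.22); q=P[o]
    if len(q)>5: print('orange',len(q),q.min(0).round(3),q.max(0).round(3))
E
```

```text
scene grip top 58 ((0.6404300928115845, 0.3222825527191162), 0.014189518056809902) 0.23224926420245867
flange 211 ((0.5794416666030884, 0.2273043692111969), 0.04853333532810211)
rim 192 ((0.5713398456573486, 0.23558937013149261), 0.04002644494175911)
orange 98 [0.542 0.205 0.183] [0.593 0.257 0.218]
side grip top 135 ((0.6381399631500244, 0.32543158531188965), 0.012365379370748997) 0.23086292893905314
flange 441 ((0.5663275122642517, 0.23788927495479584), 0.04926222562789917)
rim 448 ((0.5673934817314148, 0.23524174094200134), 0.040077682584524155)
orange 279 [0.546 0.218 0.185] [0.59  0.258 0.216]
```

```bash
python3 - <<'E'
from h import *
im,d,m=load('scene','g'); a=cv2.resize(im[140:290,330:530],None,fx=4,fy=4,interpolation=cv2.INTER_CUBIC); cv2.imwrite('pics/zh.png',a[:,:,::-1])
E
```

```text
(no output)
```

View pics/zh.png

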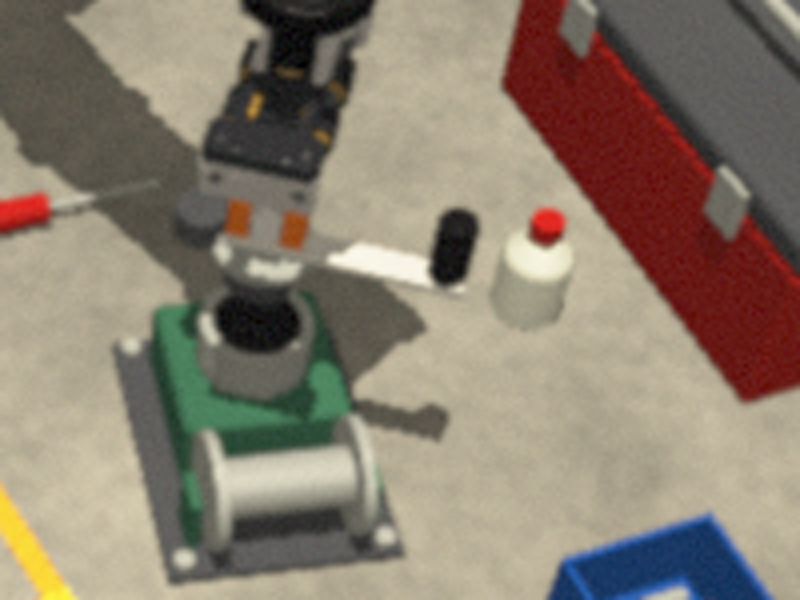

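Emit:
jog_arm(
  increments=[0.02,0.013,-0.01,0,0.06,0.013,-0.01,0,0.1,0.013,-0.01,0,0.14,0.013,-0.01,0,0.16,0.013,-0.01,0,0.17,0.013,-0.01,0,0.17,0.013,-0.01,0,0.17,0.013,-0.01,0],
)

```text
t: 12.65
eef_pos: [0.5693, 0.2359, 0.1545]
orientation: [0.517, 1.508, -0.517]
ft_force: [0.6, -0.1, -3.4]
finger_gap: 0.0202
```

Emit:
jog_arm(
  increments=[0.01,0,0,0,0.02,0,0,0,0.03,0,0,0,0.04,0,0,0,0.05,0,0,0,0.06,0,0,0,0.06,0,0,0],
)

```text
t: 13.23
eef_pos: [0.569, 0.2358, 0.142]
orientation: [0.516, 1.509, -0.517]
ft_force: [-0.8, 0.6, -3.7]
finger_gap: 0.0196
```

Emit:
jog_arm(
  increments=[0.01,0,0,0,0.02,0,0,0,0.03,0,0,0,0.04,0,0,0,0.045,0,0,0,0.045,0,0,0],
)

```text
t: 13.73
eef_pos: [0.5691, 0.2358, 0.1331]
orientation: [0.516, 1.509, -0.517]
ft_force: [0.3, 0.6, -4.0]
finger_gap: 0.0197
```

Emit:
jog_arm(
  increments=[0.007,0,0,0,0.014,0,0,0,0.021,0,0,0,0.028,0,0,0,0.035,0,0,0,0.035,0,0,0],
)

```text
t: 14.23
eef_pos: [0.5691, 0.2359, 0.1262]
orientation: [0.516, 1.509, -0.517]
ft_force: [-0.5, 0.1, -3.0]
finger_gap: 0.0199
```

The hub is 4 mm past the key's top with no extra load, so the slot is on the key. Carrying on, nearly to home.

Emit:
jog_arm(
  increments=[0.007,0,0,0,0.014,0,0,0,0.021,0,0,0,0.028,0,0,0,0.034,0,0,0,0.034,0,0,0],
)

```text
t: 14.73
eef_pos: [0.5691, 0.2358, 0.1194]
orientation: [0.516, 1.509, -0.517]
ft_force: [0.3, -0.7, -3.6]
finger_gap: 0.0199
```

Emit:
jog_arm(
  increments=[0,0,0,0,0,0,0,0,0,0,0,0,0,0,0,0,0,0,0,0,0,0,0,0],
  claw=0.25,
)

```text
t: 15.23
eef_pos: [0.5693, 0.2359, 0.1198]
orientation: [0.517, 1.508, -0.516]
ft_force: [0.1, 0.3, -0.4]
finger_gap: 0.0236
```

```bash
python3 crank.py i 0.144
```

```text
tcp [0.5693 0.2359 0.1198] 15.2333
bar 4804 ((0.5691245198249817, 0.23515906929969788), (0.05020938441157341, 0.019877387210726738), 52.240718841552734) 0.14403143829158468
in tool [-0.0242 -0.0007  0.0004]
grip? [282   0  79  53 915] ((0.6388210654258728, 0.3250212073326111), 0.01253604143857956)
```

The bar's top reads 144 mm, which is home. Opening fully and backing off.

Emit:
jog_arm(
  increments=[0,0,0,0,0,0,0,0,0,0,0,0,0,0,0,0,0,0,0,0,0,0,0,0,-0.05,0,0,0,-0.15,0,0,0,-0.3,0,0,0,-0.45,0,0,0],
  claw=0.8,
)

```text
t: 16.12
eef_pos: [0.5688, 0.2356, 0.211]
orientation: [0.516, 1.509, -0.517]
ft_force: [0.3, 0.5, 0.3]
finger_gap: 0.0753
```

Emit:
jog_arm(
  increments=[-0.1,-0.1,0,0,-0.2,-0.25,0,0,-0.25,-0.4,0,0,-0.25,-0.5,0,0,-0.25,-0.5,0,0,-0.25,-0.5,0,0],
)

```text
t: 16.62
eef_pos: [0.5078, 0.1563, 0.261]
orientation: [0.519, 1.507, -0.516]
ft_force: [-0.2, 0.9, 0.2]
finger_gap: 0.0753
```

```bash
python3 crank.py j 0.144; python3 - <<'E'
from h import *
for n in('scene','side'): im,d,m=snap(n,'j')
im,d,m=load('wrist','j'); P=cloud(m,d); x,y,z=P[...,0],P[...,1],P[...,2]
hsv=cv2.cvtColor(im,cv2.COLOR_RGB2HSV)
f=(d>0)&(abs(z-.106)<.006)&(np.hypot(x-.569,y-.235)<.045)&(hsv[...,1]<60); q=P[f]; print('flange/rim',len(q),np.percentile(q[:,2],[5,50,95]),cv2.minEnclosingCircle(q[q[:,2]>.103][:,:2].astype(np.float32)))
a=(d>0)&(abs(z-.114)<.006)&(im.max(-1)>90)&(hsv[...,1]<60)&(np.hypot(x-.569,y-.235)<.12);q=P[a]
c=np.linalg.lstsq(np.c_[q[:,:2]-[.569,.235],np.ones(len(q))],q[:,2],rcond=None)[0]; print('arm plane',c,len(q))
E
```

```text
tcp [0.5078 0.1563 0.261 ] 16.6167
bar 1532 ((0.5673110485076904, 0.23340308666229248), (0.045152198523283005, 0.01916474662721157), 51.35038375854492) 0.1440897668878462
in tool [ 0.1172  0.0972 -0.0005]
flange/rim 3953 [0.10039217 0.10603954 0.10737601] ((0.5718217492103577, 0.2392679899930954), 0.0387137196958065)
arm plane [0.00294473 0.01738069 0.11316128] 1880
```

View pics/j_side.png

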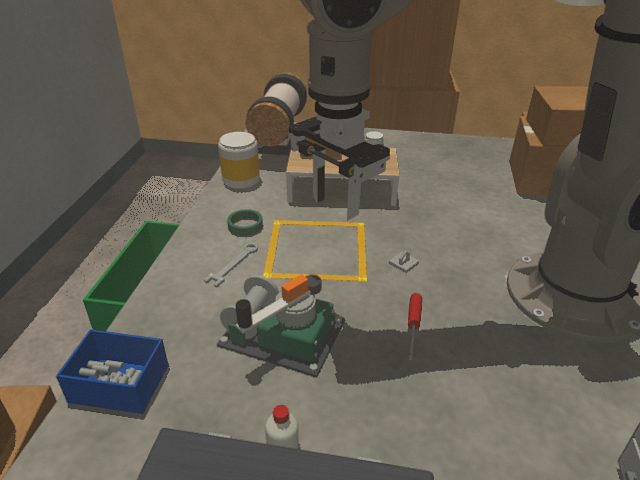

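View pics/j_wrist.png

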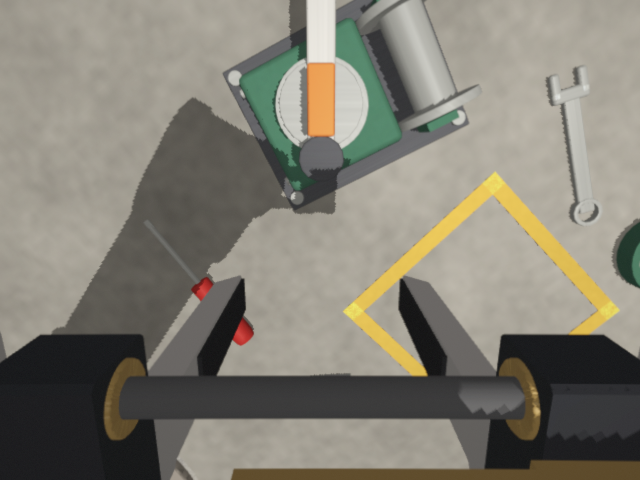

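View pics/j_scene.png

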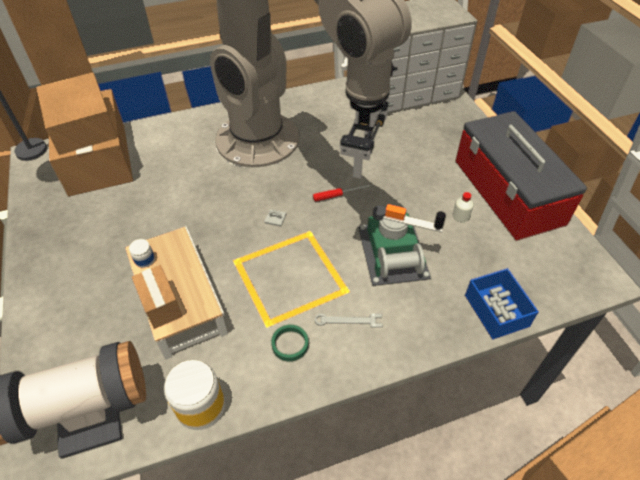

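The pictures show the crank sitting on the boss with its flange down, the fingers clear, and every bystander where it was. Handing in.

```bash
python3 -c "
from station import r
print(r.close_job())"
```

```text
the job is handed in; nothing more can be done
None
```

The crank is on the winch with its flange home on the rim, let go, and the job was handed in at about 16.8 s of the 58 s allowed.

- **Drawing it out:** I took the crank by its black grip, pulled it out from under the shelf and let go with the hub about 11 mm from the square's centre.
- **Fitting it:** The wrist camera showed the key in the well at 52.4° (world yaw). I lifted the crank by the orange bar and turned it to 52.3° above the winch. I then lowered it, and it passed the key with no extra load. I released it at home height.

**Last checks:**
- **Seating:** The bar's top read 144 mm (144 expected) and the flange's top 106 mm (106 expected), so the flange is fully home. The arm's plane sloped by less than 0.02 rad.
- **Surroundings:** The fingers were clear, and by eye no bystander had moved in the pictures.

**Disagreements:** The cameras disagreed by 2 to 4 mm on the hub and rim positions. The wrist view also reads a little short far from the tool. I used agreeing displacements between views to line up the hub. In the last wrist picture, the circle fitted round the flange came out about 5 mm from the earlier rim position. That view had the arm and bar over part of the flange, so I judged centring by the seated height and did not check it separately.

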